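# Lock the nest and hold a diffuser cap under the hand press

### The arm

A 6-joint arm with a two-finger parallel gripper is mounted at the origin on the work surface. World frame = base frame: x ahead of the robot, y to its left, z up, the work surface at z = 0. Lengths are in m, angles in degrees, forces in N, time in s.
With the tool pointing down it reaches from about 0.35 to 0.725 m from the base axis. Payload 4.3 kg.
Tool frame: the origin (TCP) lies midway between the tips of the shut fingers; the grasp point (between the pads) lies manip.grasp_offset behind it (manip.grasp_offset is the distance from the TCP to the grasp point, in m); z points along the fingers, y is the line along which they close (so a half turn about z gives the same grasp; the last joint's range is limited). The gripper opens to 85 mm and grips with 20 to 120 N. Pads are 22 mm wide; open, the fingers measure 114 mm over their backs; the gripper's body (76 mm by 85 mm) begins 54 mm behind the grasp point. The pads swing forward as they close: fully open they stand 13 mm farther back than shut.
Start: joints at [-78.512, 21.618, 4.641, 73.018, 0, 83.68], TCP at [0.176, -0.547, 0.231] pointing down, gripper open.
Joint ranges: [-156.06, 156.06], [-48.1, 94.91], [-58.44, 69.94], [-101.28, 121.22], [-78.64, 73.56], [-180, 180]. Speed limits (degrees/s): [147.25, 147.25, 180, 180, 180, 180].

### API

Orientations are given as a 3x3 rotation matrix whose columns are the frame's x, y, z axes.
In Python, from rig import manip gives the robot as it stands. Calls block until the motion is done:
- manip.move_to(position, orientation): joint-space move of the TCP to a pose.
- manip.move_l(position, frame=None, feed=0.15, stop_force=None): straight line of the TCP; frame=None keeps the orientation; feed is the mean speed in m/s. With stop_force (N) it stops when the force on the tool has changed by that much, and returns True; else False.
- manip.goto_joints(angles): joint-space move.
- manip.ungrasp() and manip.clamp(grasp_force=None): open the fingers fully, or close them until they stop; grasp_force is the grip in N (None keeps the last).
- manip.hold(seconds).
- manip.ik(position, orientation): joint angles nearest the present ones, or None.
- manip.state(): the state.
- manip.snapshot(name): name is "scene" or "top" or "wrist"; returns a dict with "img" (384x512x3 uint8, red, green, blue), "fov_y" (degrees; the focal length in pixels is half the picture's height over the tangent of half this angle, whatever the lens; pixels are square), "cx", "cy" (the principal point, pixels), "rvec" (rotation vector, rad) and "tvec" (3), from world to camera coordinates, as OpenCV has them. Camera axes: x right, y down, z forward; pixel columns grow to the right and rows downward; lengths in m; the calibration is good to about 2 mm. A picture is of the moment at which its call begins. There is no depth.
A pose or a line that the arm cannot do raises manip.PlanningError and nothing moves.
- manip.hand_in(): hands the job in; it is judged then, once.
Trained networks look in a picture, given as the dict that the camera call returned (one of the last four; its "shot" number tells which), for a name from the list of things; names that differ only in an ending like _2 or _b are one class to them, and where a whole thing is asked for, a point or a joint stands for the part that bears it (a point fixed in the world has none). Each returns a list of dicts, best first, with "confidence" (0 to 1); they miss things now and then, are a little off and sometimes report something else, mostly with a low value. They report only what shows in the picture. A call takes as long as a camera call. They do not tell look-alikes from the thing itself.
- manip.recognise(query, picture): "extent" ([centre column, centre row, width, height] in pixels, round what is visible of it).
- manip.masks_of(query, picture): "pixels" (384x512 bool, what is visible of it) and "extent" ([centre column, centre row, width, height] in pixels, round what is visible of it).
The state is a dict: "clock": time; "qpos": joint angles; "dq": joint speeds; "joint_efforts": joint torques, N m; "position": TCP position; "orientation": TCP orientation; "contact_force": force on the tool from outside, world axes, zero at the start; "torque": the same for the moment, N m; "gripper_width": finger opening in m; "gripper_force": force on a finger pad.
Only numpy, scipy, OpenCV 4.12 (cv2) and the standard library are available. Lean on these libraries where they do the work, as an engineer would, in place of code of your own. Each camera call takes 0.05 s, during which the arm holds its last target. There are 200 camera calls.

### The job

The reed-diffuser bottle in the hand press's sliding nest has a freshly glued cap that must be held under pressure. Slide the nest fully home under the ram, flip the cam lever over until it lies flat to lock the slide, and only then bring the press handle down until the sprung pad is squeezed about halfway against the cap (6 mm of its 12 mm, never to the bottom). Finish while holding the handle there, the press still under pressure, and leave the other things on the table standing where they are.

Things in the scene. Friction and masses are not known exactly. Their poses are not given: they have to be found in the camera images.
- press: bench hand press fixed to the table: grey base 255 x 230 x 20 mm, round column at the back, head 62 mm wide at 195 to 260 mm, square ram reaching 321 mm. Origin: on the table under the ram's axis; x axis back to the column (at x = 95 mm; the working front is at -x), y axis to the slide's loading end, z up. Press coordinates below, as (x, y, z), are in this frame
- nest (a joint): sliding nest, an aluminium plate whose round black cup carries the bottle; 0 = out at the loading end (as found), 0.070 m = fully home against the end stop, the bottle under the ram. It travels along the press's -y and takes about 2.5 N to slide
- nest_knob (a point): centre of the nest's black ball knob, 30 mm across on a 12 mm stem at the nest's outer end, to push or pull it by: at (0, 165, 64) mm in press coordinates when out, (0, 95, 64) mm when home. The plate under it is 34 mm above the table
- cam (a joint): cam lever that locks the slide, at the press's front; 0 to 0.35 rad = open, about upright (as found), 1.6 = end stop, flat and pointing to the press's +y, locked. It turns about the press's -x axis through (-88, 30, 45) mm; at value a it leans a - 0.1 rad from upright towards +y. Stays where left; the last part takes up to 12 N at the tip; then it clamps the slide by friction
- cam_tip (a point): end of the cam lever's black grip, 75 mm from its pivot; the lever is a round bar 14 mm thick whose rounded end reaches 7 mm beyond this point
- handle: the press handle: hub, steel arm, ball knob; origin on its turning axis, at (20, -97.5, 228) mm of the press, axis along the press's y. As found the arm points to the press's -x, 25 degrees above level; it turns down at most 1.0 rad and springs back up when let go. The ram sinks 28 mm per rad: the pad meets the cap 0.54 rad below rest, is squeezed 6 mm at 0.75 rad; the knob then takes 4 to 10 N
- handle_knob (a point): centre of the handle's black ball knob, 30 mm across, 165 mm from the turning axis, at the right-hand side (-y) of the press: at (-130, -97.5, 298) mm when up and (-137, -97.5, 177) mm at 0.75 rad
- pad (a joint): how far the sprung pressure pad is pushed up into the end of the ram, 0 = free (m), 0.012 = bottomed; its spring takes 3 N per mm. It only moves once the pad bears on the cap
- pad_face (a point): centre of the pad's lower face, a black rubber-faced disc 36 mm across; 157 mm above the table when the handle is up, 15 mm above the top of the cap
- bottle: the reed-diffuser bottle in the nest: amber glass, 56 mm across, 108 mm tall over its dark wooden cap (34 mm across), origin at the centre of its foot, 34 mm above the table. It stands loose in a 10 mm high cup
- spare_bottle: a second such bottle, standing on the table beyond the slide's loading end. A bystander: leave it alone
- pump_amber: amber pump bottle, 68 mm across and about 195 mm tall with its black pump head; its origin is the centre of its foot. A bystander: leave it alone
- pump_olive: olive pump bottle, 68 mm across and about 195 mm tall with its black pump head; its origin is the centre of its foot. A bystander: leave it alone
- pump_black: dark pump bottle, 68 mm across and about 195 mm tall with its black pump head; its origin is the centre of its foot. A bystander: leave it alone
- candle: cream candle jar with a wooden lid, 76 mm across, 88 mm tall, origin at the centre of its foot. A bystander: leave it alone
- gift_box: small dark lidded gift box, 94 by 74 by 61 mm, origin at the centre of its underside. A bystander: leave it alone
- reed_diffuser: dark diffuser bottle, 68 mm across, 85 mm tall, with reeds standing up to 200 mm, origin at the centre of its foot. A bystander: leave it alone
There are look-alikes about, which are no part of the job. What is shaped like the bottle but green is not meant.

How it is judged:
By the outcome, as a careful person would: the job done as asked, in the order asked, and still so for the second after the job is handed in, while the arm keeps its last pose, push and grip.
It also fails if it takes over 70 s, if anything falls off the work surface, if the arm or the gripper's body presses on something with over 40 N, if the wrist force passes 120 N, or if a joint passes its speed limit or range.

## Working session

There is one attempt and no reset: what is moved stays moved. The work goes in short steps, each a Python script; the robot and the scene stay as the last script left them, time stands still between calls to the robot, and variables do not carry over. Pictures are saved under pics/ and viewed, at most 10 in all, crops included, and the job is handed in when it is done.

```bash
ls; mkdir -p pics; python3 - <<'E'
from rig import manip
import cv2, numpy as np
print(manip.state(), manip.grasp_offset)
ims=[]
for n in ("scene","top"):
    s=manip.snapshot(n)
    print(n,s["fov_y"],s["cx"],s["cy"],s["rvec"],s["tvec"])
    for q in ("press","nest_knob","cam_tip","handle_knob","bottle","pad_face"):
        print(q,[(np.round(r["extent"],1).tolist(),round(r["confidence"],2)) for r in manip.recognise(q,s)[:3]])
    cv2.imwrite(f"pics/{n}0.png",cv2.resize(s["img"][:,:,::-1],(800,600),interpolation=cv2.INTER_CUBIC))
print(manip.state()["clock"])
E
```

```text
pics
{'clock': 0.0, 'qpos': array([-7.85122971e+01,  2.16635210e+01,  4.56380716e+00,  7.30193130e+01,
        1.03161979e-03,  8.36826589e+01]), 'dq': array([-0.07031553,  0.04531108, -0.05276999,  0.03832243,  0.05372917,
       -0.09816386]), 'joint_efforts': array([ 2.73874815e-05, -4.63610244e+01,  2.69873267e+01,  2.09839881e-02,
       -2.16734065e-04, -6.67009530e-06]), 'position': array([ 0.17572548, -0.5468014 ,  0.23035062]), 'orientation': array([[ 9.52102532e-01,  3.05778698e-01, -3.96087286e-04],
       [ 3.05778855e-01, -9.52100379e-01,  2.03937882e-03],
       [ 2.46483744e-04, -2.06281285e-03, -9.99997842e-01]]), 'contact_force': array([-0.27934104, -1.07460886,  0.6212381 ]), 'torque': array([-0.04118814,  0.05283418, -0.04655126]), 'gripper_force': 0.0, 'gripper_width': 0.08555880916284833} 0.0187
scene 47.82922078310642 247.1935467122979 193.69010242973692 [ 0.70791289  2.83295955 -0.76049774] [ 0.53888173 -0.16286467  1.61074549]
press [([240.1, 182.6, 98.5, 146.3], 0.73), ([225.9, 133.7, 48.7, 49.6], 0.4)]
nest_knob [([255.0, 214.3, 60.6, 56.6], 0.83)]
cam_tip [([262.6, 186.1, 6.7, 12.0], 0.62)]
handle_knob [([226.7, 135.8, 43.5, 46.3], 0.75), ([371.5, 331.9, 31.0, 28.8], 0.42)]
bottle [([247.1, 265.1, 17.8, 21.4], 0.79), ([245.8, 208.7, 20.7, 24.3], 0.77)]
pad_face []
top 51.21337049592419 256.48093378937824 192.03073262677572 [ 2.13173103 -2.16400758  0.12745942] [0.02993094 0.65402897 1.60164391]
press [([277.4, 195.5, 93.2, 82.4], 0.85)]
nest_knob [([254.0, 211.6, 49.2, 40.1], 0.94)]
cam_tip []
handle_knob [([309.4, 201.1, 16.4, 47.1], 0.81), ([382.1, 208.8, 21.5, 18.3], 0.65)]
bottle [([260.4, 201.2, 16.1, 13.9], 0.72), ([220.8, 184.9, 12.9, 12.0], 0.68)]
pad_face []
0.7
```

View pics/scene0.png

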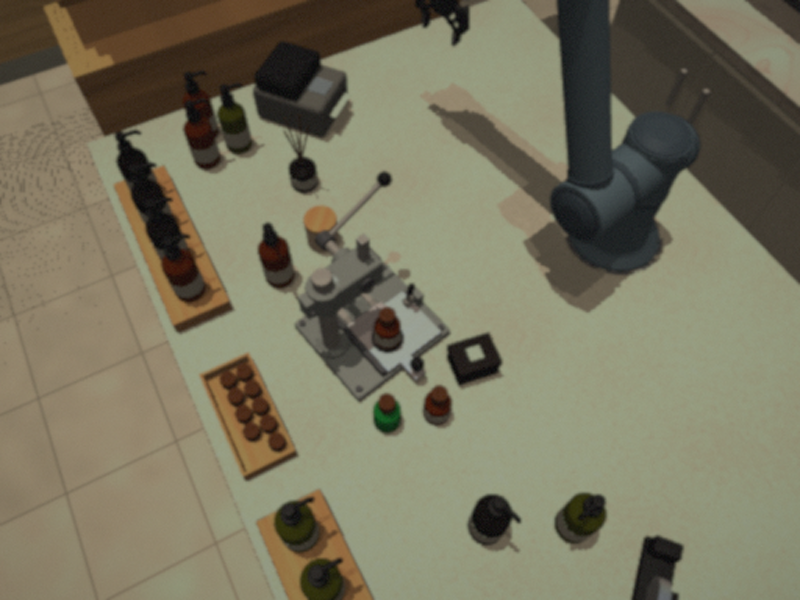

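View pics/top0.png

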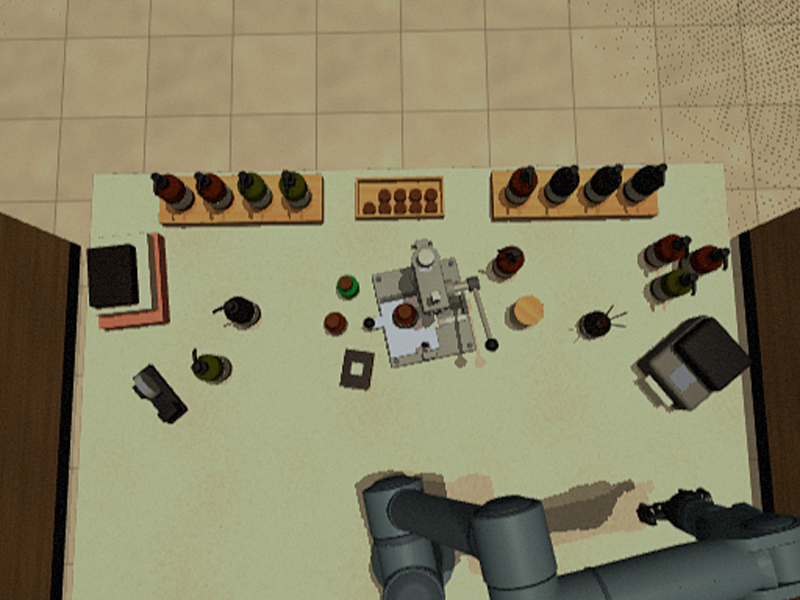

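The top view shows the press at the centre (800 px scale): nest knob (369,323), handle knob (491,345), cam tip (425,346). Scene view: nest knob (418,366), handle knob (384,179), cam tip (410,289). The spare bottle and gift box stand close to the loading end. Next I fit the press pose to these points.

```bash
cat > h.py <<'E'
import numpy as np, cv2
from rig import manip
from scipy.optimize import least_squares
def proj(P,s):
    f=192/np.tan(np.radians(s["fov_y"]/2)); K=np.array([[f,0,s["cx"]],[0,f,s["cy"]],[0,0,1.]])
    return cv2.projectPoints(np.atleast_2d(np.asarray(P,float)),np.array(s["rvec"]),np.array(s["tvec"]),K,None)[0][:,0]
def world(p,P):
    c,s=np.cos(p[2]),np.sin(p[2]); P=np.atleast_2d(P)/1000.
    return np.c_[p[0]+c*P[:,0]-s*P[:,1], p[1]+s*P[:,0]+c*P[:,1], P[:,2]]
PT=dict(nk=(0,165,64),hk=(-130,-97.5,298),ct=(-88,30,120))
E
python3 - <<'E'
from h import *
obs={"scene":dict(nk=(418,366),hk=(384,179),ct=(410,289)),"top":dict(nk=(369,323),hk=(491,345),ct=(425,346))}
S={n:manip.snapshot(n) for n in obs}
def res(p):
    return np.concatenate([(proj(world(p,PT[k]),S[n])[0]-np.array(v)/1.5625) for n in obs for k,v in obs[n].items()])
r=least_squares(res,[.55,0,0],loss="soft_l1"); print(r.x,np.degrees(r.x[2]),res(r.x).round(1))
# bystanders, ground positions from top
s=S["top"]; f=192/np.tan(np.radians(s["fov_y"]/2)); R=cv2.Rodrigues(np.array(s["rvec"]))[0]; C=-R.T@np.array(s["tvec"])
for nm,(u,v),z in [("spare",(335,323),.108),("green",(347,287),.108),("box",(357,369),.061),("candle",(527,311),.088),("amberpump",(510,262),.15)]:
    d=R.T@np.array([(u/1.5625-s["cx"])/f,(v/1.5625-s["cy"])/f,1]); print(nm,C+d*(z-C[2])/d[2])
p=r.x
for k,v in {**PT,"cup":(0,70,142),"home":(0,95,64),"hd":(-137,-97.5,177),"column":(95,0,260)}.items(): print(k,world(p,v).round(3))
np.save("p.npy",p)
E
```

```text
[ 0.62581555 -0.05600716  0.20035165] 11.479303928807218 [ 0.2 -0.2  0.8  1.  -0.7 -3.4 -0.7  0.1 -0.5  0.2  1.2 -1.3]
spare [0.59027896 0.18548387 0.108     ]
green [0.68133894 0.15501074 0.108     ]
box [0.47554111 0.13458136 0.061     ]
candle [ 0.6152954  -0.30096135  0.088     ]
amberpump [ 0.73076324 -0.25219615  0.15      ]
nk [[0.593 0.106 0.064]]
hk [[ 0.518 -0.177  0.298]]
ct [[ 0.534 -0.044  0.12 ]]
cup [[0.612 0.013 0.142]]
home [[0.607 0.037 0.064]]
hd [[ 0.511 -0.179  0.177]]
column [[ 0.719 -0.037  0.26 ]]
```

```bash
cat >> h.py <<'E'
p=np.load("p.npy")
def frame(tilt=0,close="x",flip=False):
    """tool down, leaning back by tilt deg (fingers point towards press +x); closing along press x or y"""
    c,s=np.cos(p[2]),np.sin(p[2]); ex=np.array([c,s,0]); ey=np.array([-s,c,0]); t=np.radians(tilt)
    z=np.array([0,0,-1])*np.cos(t)+ex*np.sin(t)
    y=ey if close=="y" else np.cross(z,ey)
    if flip: y=-y
    return np.c_[np.cross(y,z),y,z]
E
python3 - <<'E'
from h import *
q0=manip.state()["qpos"]
for cl in "xy":
  for fl in (0,1):
    for tl in (0,30,40):
        O=frame(tl,cl,fl)
        print(cl,fl,tl,[None if (q:=manip.ik(P,O)) is None else np.round(q).tolist() for P in ([.45,-.03,.42],[.593,.106,.05],[.53,-.04,.1],[.518,-.177,.28])])
P,O=[.45,-.03,.42],frame(0,"x",1)
E
```

```text
x 0 0 [[-12.0, 9.0, 15.0, 97.0, 0.0, 67.0], [4.0, 31.0, -8.0, 51.0, 0.0, 83.0], [-11.0, 21.0, -16.0, 53.0, 0.0, 67.0], [-26.0, 18.0, 7.0, 79.0, 0.0, 53.0]]
x 0 30 [[-24.0, -17.0, -16.0, 65.0, 17.0, 59.0], [2.0, 15.0, -47.0, -1.0, 5.0, 81.0], [-20.0, 3.0, -50.0, 11.0, 15.0, 62.0], [-38.0, -2.0, -24.0, 47.0, 22.0, 44.0]]
x 0 40 [[-29.0, -24.0, -26.0, 56.0, 25.0, 57.0], [0.0, 15.0, -58.0, -23.0, 7.0, 81.0], None, [-43.0, -6.0, -33.0, 37.0, 32.0, 43.0]]
x 1 0 [[-12.0, 9.0, 15.0, 97.0, 0.0, -113.0], [4.0, 31.0, -8.0, 51.0, 0.0, -97.0], [-11.0, 21.0, -16.0, 53.0, 0.0, -113.0], [-26.0, 18.0, 7.0, 79.0, 0.0, -127.0]]
x 1 30 [[-24.0, -17.0, -16.0, 65.0, 17.0, -121.0], [2.0, 15.0, -47.0, -1.0, 5.0, -99.0], [-20.0, 3.0, -50.0, 11.0, 15.0, -118.0], [-38.0, -2.0, -24.0, 47.0, 22.0, -136.0]]
x 1 40 [[-29.0, -24.0, -26.0, 56.0, 25.0, -123.0], [0.0, 15.0, -58.0, -23.0, 7.0, -99.0], None, [-43.0, -6.0, -33.0, 37.0, 32.0, -137.0]]
y 0 0 [[-12.0, 9.0, 15.0, 97.0, 0.0, -23.0], [4.0, 31.0, -8.0, 51.0, 0.0, -7.0], [-11.0, 21.0, -16.0, 53.0, 0.0, -23.0], [-26.0, 18.0, 7.0, 79.0, 0.0, -37.0]]
y 0 30 [[-24.0, -17.0, -16.0, 65.0, 17.0, -31.0], [2.0, 15.0, -47.0, -1.0, 5.0, -9.0], [-20.0, 3.0, -50.0, 11.0, 15.0, -28.0], [-38.0, -2.0, -24.0, 47.0, 22.0, -46.0]]
y 0 40 [[-29.0, -24.0, -26.0, 56.0, 25.0, -33.0], [0.0, 15.0, -58.0, -23.0, 7.0, -9.0], None, [-43.0, -6.0, -33.0, 37.0, 32.0, -47.0]]
y 1 0 [[-12.0, 9.0, 15.0, 97.0, 0.0, 157.0], [4.0, 31.0, -8.0, 51.0, 0.0, 173.0], [-11.0, 21.0, -16.0, 53.0, 0.0, 157.0], [-26.0, 18.0, 7.0, 79.0, 0.0, 143.0]]
y 1 30 [[-24.0, -17.0, -16.0, 65.0, 17.0, 149.0], [2.0, 15.0, -47.0, -1.0, 5.0, 171.0], [-20.0, 3.0, -50.0, 11.0, 15.0, 152.0], [-38.0, -2.0, -24.0, 47.0, 22.0, 134.0]]
y 1 40 [[-29.0, -24.0, -26.0, 56.0, 25.0, 147.0], [0.0, 15.0, -58.0, -23.0, 7.0, 171.0], None, [-43.0, -6.0, -33.0, 37.0, 32.0, 133.0]]
```

```bash
python3 - <<'E'
from h import *
O=frame(0,"x")
manip.move_l([.176,-.547,.231],feed=.2) if 0 else None
manip.move_to([.12,-.42,.42],O)
manip.move_to([.42,.02,.42],O)
ims=[]
def shot(n):
    s=manip.snapshot("wrist"); np.savez(f"{n}.npz",**{k:v for k,v in s.items()})
    for nm,P in [("nk",PT["nk"]),("ct",PT["ct"]),("hk",PT["hk"])]: print(n,nm,proj(world(p,P),s)[0].round(1)*1.5625)
    for q in ("nest_knob","cam_tip","handle_knob"):
        print(q,[(np.round(r["extent"],1).tolist(),round(r["confidence"],2)) for r in manip.recognise(q,s)[:2]])
    cv2.imwrite(f"pics/{n}.png",cv2.resize(s["img"][:,:,::-1],(800,600),interpolation=cv2.INTER_CUBIC))
shot("w1")
print(manip.state()["clock"],manip.state()["position"])
E
```

```text
w1 nk [597.1875 170.9375]
w1 ct [507.65625 323.125  ]
w1 hk [485.625 587.5  ]
nest_knob [([352.6, 157.2, 92.0, 110.8], 0.92)]
cam_tip [([317.5, 194.2, 17.7, 22.5], 0.47)]
handle_knob [([334.9, 363.5, 58.0, 24.6], 0.95), ([325.7, 322.9, 45.0, 58.5], 0.19)]
4.2917 [0.42008192 0.01935076 0.41996675]
```

View pics/w1.png

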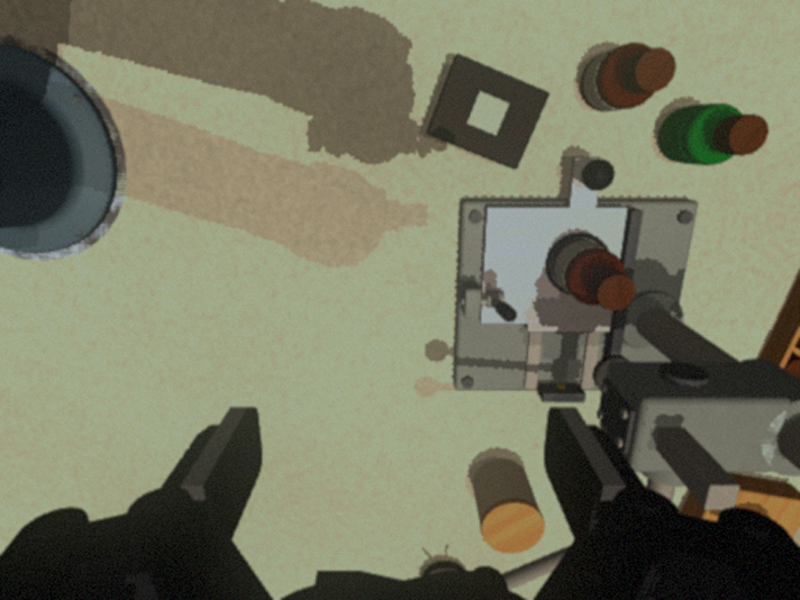

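The wrist view shows nest knob (597,174), cam grip end (506,310), and the bottle in the cup, with the spare and green bottles top right. The predictions are within about 10 px at this scale, so I refit with the cam angle left free, then grip the nest knob.

```bash
python3 - <<'E'
from h import *
obs={"scene":dict(nk=(418,366),hk=(384,179),ct=(410,289)),"top":dict(nk=(369,323),hk=(491,345)),"w":dict(nk=(597.5,173.5),ct=(506,309))}
S={n:manip.snapshot(n) for n in ("scene","top")}; S["w"]=dict(np.load("w1.npz",allow_pickle=True))
def res(x):
    pt=dict(PT); pt["ct"]=(-88,30+75*np.sin(x[3]),45+75*np.cos(x[3]))
    return np.concatenate([(proj(world(x,pt[k]),S[n])[0]-np.array(v)/1.5625) for n in obs for k,v in obs[n].items()])
r=least_squares(res,[*p,0],loss="soft_l1"); print(r.x,np.degrees(r.x[2]),res(r.x).round(1))
p=r.x[:3]; np.save("p.npy",p)
for P in [(-88,30,45),(0,70,142)]: print(proj(world(p,P),S["w"])*1.5625)
O=frame(0,"x"); print(world(p,PT["nk"]),[(manip.ik(world(p,(0,y,z))[0],O) is None) for y,z in((165,160),(165,49),(95,49))])
E
```

```text
[ 0.62615985 -0.05835745  0.19892108  0.20806414] 11.397338378763479 [-0.3 -0.7  0.4  0.5  2.  -0.4 -0.2 -0.1  0.1  0.1 -0.4 -0.   1.4  0.2]
[[493.70719596 300.38077906]]
[[615.81825579 291.82643086]]
[[0.5935539  0.10338881 0.064     ]] [False, False, False]
```

```bash
python3 - <<'E'
from h import *
O=frame(0,"x"); W=lambda *a: world(p,a)[0]
manip.move_to(W(0,165,180),O)
print(manip.move_l(W(0,165,49),feed=.12,stop_force=15))
manip.clamp(25)
s=manip.state(); print(s["clock"],s["position"],s["gripper_width"],s["gripper_force"],s["contact_force"])
f0=s["contact_force"]
print(manip.move_l(W(0,105,49),feed=.05,stop_force=15))
s=manip.state(); print(s["position"],s["contact_force"]-f0)
print(manip.move_l(W(0,88,49),feed=.02,stop_force=12))
s=manip.state(); print(s["clock"],s["position"],s["contact_force"]-f0, s["gripper_width"],W(0,95,49))
for n in ("wrist","scene"):
  cv2.imwrite(f"pics/{n}2.png",cv2.resize(manip.snapshot(n)["img"][:,:,::-1],(800,600)))
E
```

```text
False
7.3667 [0.59473077 0.10363361 0.04955593] 0.02824707715294235 24.668086767196655 [2.09310194 1.00502563 0.56047794]
False
[0.60660882 0.04428306 0.04956747] [2.60853635 0.93516317 1.32254562]
True
9.3667 [0.60855554 0.03510544 0.04953239] [-2.94608657  0.40220799  3.23932301] 0.028012677818611154 [0.60738673 0.03476919 0.049     ]
```

View pics/wrist2.png

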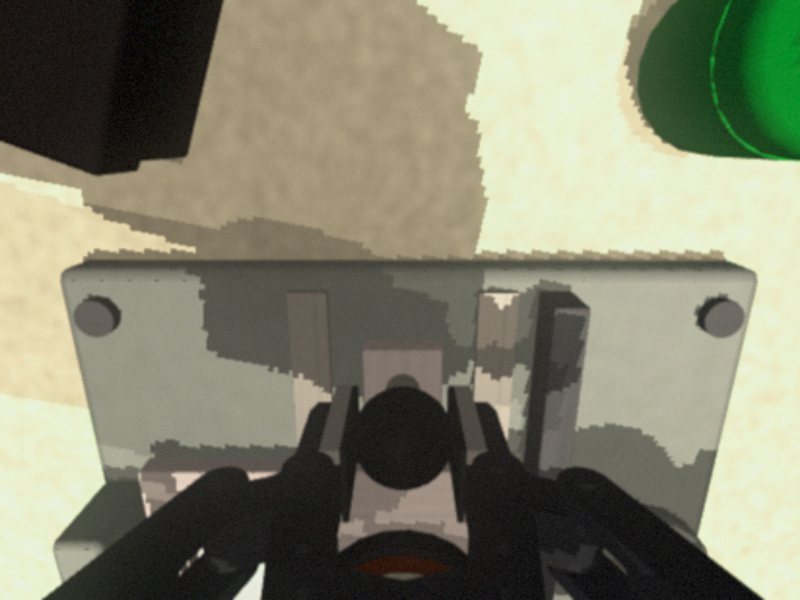

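```bash
cat >> h.py <<'E'
W=lambda *a: world(p,a)[0]
def rframe(tilt,az,axis="x",sign=1):
    """tool leaning back by tilt in the vertical plane at azimuth az (deg); closing nearest press axis"""
    t,a=np.radians([tilt,az]); z=np.array([np.sin(t)*np.cos(a),np.sin(t)*np.sin(a),-np.cos(t)])
    e=W(1000,0,0)-W(0,0,0) if axis=="x" else W(0,1000,0)-W(0,0,0)
    y=sign*(e-(e@z)*z); y/=np.linalg.norm(y); return np.c_[np.cross(y,z),y,z]
def campt(l,r=66,x=-83,pen=0.):
    u=np.array([np.sin(l),np.cos(l)]); n=np.array([-np.cos(l),np.sin(l)])
    c=np.array([30,45])+r*u+(7-pen)*n
    return W(x,c[0]-11,c[1])
E
python3 - <<'E'
from h import *
print(frame(0,"x")[:,1])
for sg in (1,-1):
  for tl in (15,25):
    O=rframe(tl,-4,"x",sg)
    print(sg,tl,[None if (q:=manip.ik(P,O)) is None else np.round(q).tolist() for P in (W(-140,60,220),W(-83,-5,150),campt(.2),campt(1.0),campt(1.52))])
E
```

```text
[0.98028036 0.1976118  0.        ]
1 15 [[-12.0, -2.0, -28.0, 49.0, 2.0, 66.0], [-17.0, 9.0, -27.0, 39.0, 3.0, 62.0], [-13.0, 10.0, -32.0, 33.0, 2.0, 65.0], [-8.0, 11.0, -36.0, 28.0, 1.0, 70.0], [-6.0, 13.0, -39.0, 23.0, 1.0, 72.0]]
1 25 [[-14.0, -10.0, -39.0, 36.0, 4.0, 64.0], [-18.0, 3.0, -39.0, 24.0, 6.0, 60.0], [-15.0, 4.0, -44.0, 17.0, 4.0, 64.0], [-9.0, 5.0, -47.0, 12.0, 2.0, 69.0], [-7.0, 8.0, -50.0, 6.0, 1.0, 71.0]]
-1 15 [[-12.0, -2.0, -28.0, 49.0, 2.0, -114.0], [-17.0, 9.0, -27.0, 39.0, 3.0, -118.0], [-13.0, 10.0, -32.0, 33.0, 2.0, -115.0], [-8.0, 11.0, -36.0, 28.0, 1.0, -110.0], [-6.0, 13.0, -39.0, 23.0, 1.0, -108.0]]
-1 25 [[-14.0, -10.0, -39.0, 36.0, 4.0, -116.0], [-18.0, 3.0, -39.0, 24.0, 6.0, -120.0], [-15.0, 4.0, -44.0, 17.0, 4.0, -116.0], [-9.0, 5.0, -47.0, 12.0, 2.0, -111.0], [-7.0, 8.0, -50.0, 6.0, 1.0, -109.0]]
```

```bash
python3 - <<'E'
from h import *
O=rframe(20,-8,"x",1)
manip.ungrasp()
manip.move_l(W(0,95,150),feed=.15,stop_force=15)
manip.move_l(W(-130,80,200),feed=.25,stop_force=15)
manip.clamp(20)
manip.move_to(W(-135,-5,180),O)
manip.move_l(W(-83,-12,160),feed=.2,stop_force=15)
a=campt(.2); 
print("down",manip.move_l([*W(-83,-12,0)[:2],a[2]],feed=.15,stop_force=10))
s=manip.state(); f0=s["contact_force"]; print(s["clock"],s["position"],a)
cv2.imwrite("pics/w3.png",cv2.resize(manip.snapshot("wrist")["img"][:,:,::-1],(800,600)))
cv2.imwrite("pics/s3.png",cv2.resize(manip.snapshot("scene")["img"][90:260,150:380,::-1],(800,590),interpolation=cv2.INTER_CUBIC))
E
```

```text
down False
13.8 [ 0.54686568 -0.08633931  0.11130982] [ 0.53980654 -0.05000547  0.11107508]
```

View pics/w3.png

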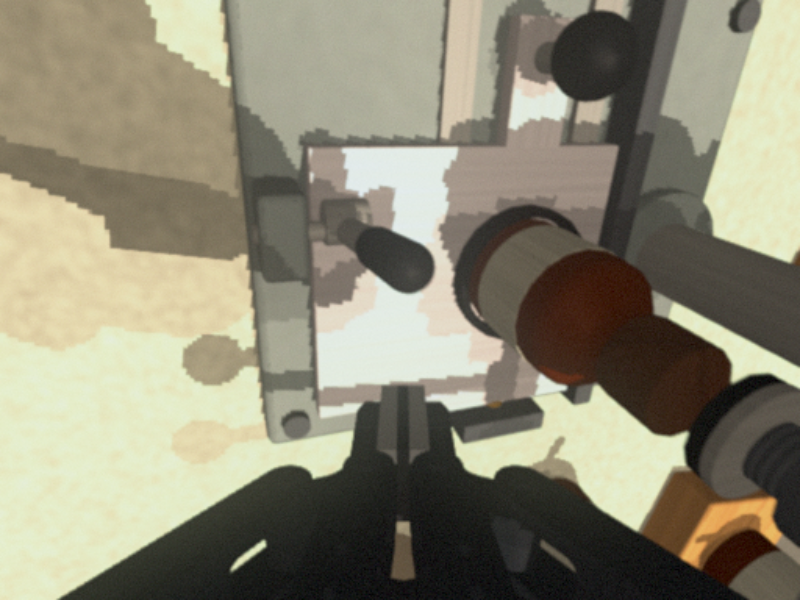

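View pics/s3.png

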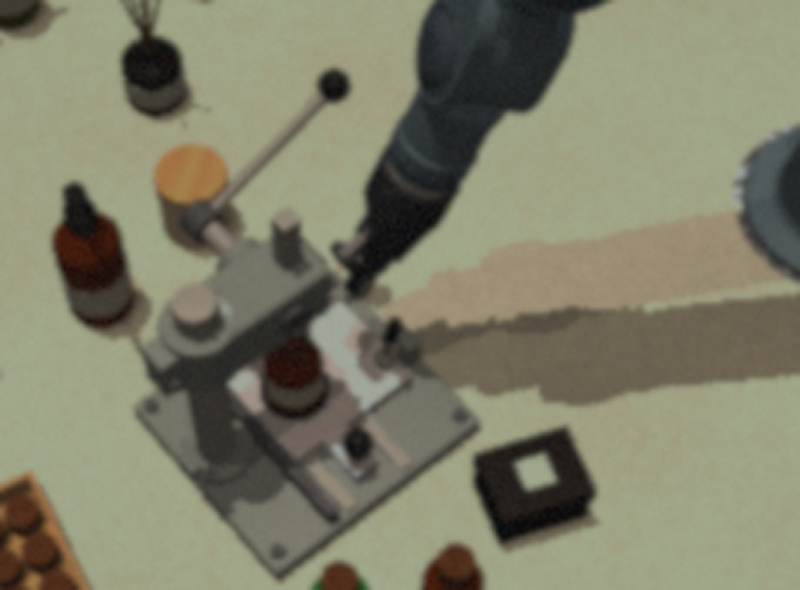

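The wrist view shows the nest home, the lever at (395,260), and the closed fingers at (403,400) on its -y side. The scene crop shows the hand clear of the head and the handle. Pushing the lever over now.

```bash
python3 - <<'E'
from h import *
s=manip.state(); f0=s["contact_force"]
for l in (.2,.5,.8,1.05,1.25,1.4,1.5):
    h=manip.move_l(campt(l,pen=1.),feed=.08,stop_force=32)
    s=manip.state(); print(l,h,(s["contact_force"]-f0).round(1),(s["position"]-campt(l,pen=1.)).round(4))
    if h: break
c=campt(1.5); h=manip.move_l(c-[0,0,.008],feed=.03,stop_force=22)
s=manip.state(); print(h,s["clock"],s["position"],c,(s["contact_force"]-f0).round(1))
cv2.imwrite("pics/w4.png",cv2.resize(manip.snapshot("wrist")["img"][:,:,::-1],(800,600)))
E
```

```text
0.2 False [-0.4 -0.4 -0.9] [-0.      0.0006  0.0001]
0.5 False [ 0.4 -0.6  0.2] [-0.0001  0.0006 -0.0002]
0.8 False [ 0.7 -0.7 -0.2] [-0.0005  0.0009 -0.0006]
1.05 False [-0.3 -0.5 -0.3] [-0.0002  0.0003 -0.0002]
1.25 False [-0.4 -2.1  1.1] [ 0.0003 -0.0001  0.0002]
1.4 False [ 1.3 -1.8  1.4] [-0. -0.  0.]
1.5 False [-8.5 -2.3 19.2] [ 0.0011 -0.0006  0.0021]
True 16.7333 [0.52971788 0.00730552 0.05746821] [0.5281301  0.00791714 0.05665112] [-14.9   0.7  25.3]
```

View pics/w4.png

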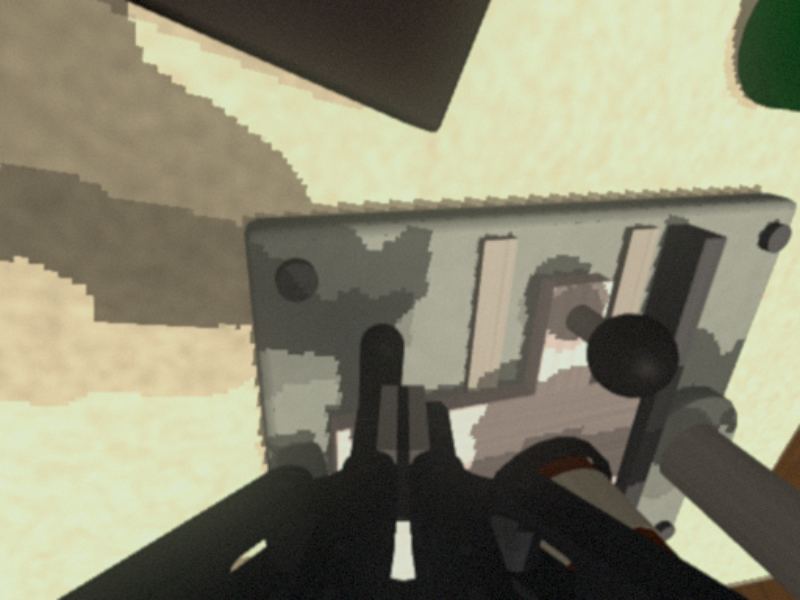

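```bash
cat >> h.py <<'E'
def knob(th,dz=-18.7):
    a=np.radians(25)-th; return W(20-165*np.cos(a),-97.5,228+165*np.sin(a)+dz)
E
python3 - <<'E'
from h import *
z=manip.state()["position"]
manip.move_l(z+[0,0,.015],feed=.1)
f0=manip.state()["contact_force"]
q=W(-86,30+76-11,75); manip.move_l(q,feed=.1,stop_force=15)
h=manip.move_l(q-[0,0,.028],feed=.03,stop_force=18)
s=manip.state(); print(h,s["position"],(s["contact_force"]-f0).round(1))
manip.move_l(q+[0,0,.03],feed=.1)
e=W(1000,0,0)-W(0,0,0); manip.move_l(q+[0,0,.12]-e*.06,feed=.25)
O=frame(0,"y"); print(manip.ik(knob(0)+[0,0,.1],O).round(0))
manip.move_to([*W(-170,-10,0)[:2],.42],O)
manip.move_to(knob(0)+[0,0,.09],O)
manip.ungrasp()
s=manip.snapshot("wrist"); print("pred knob px",proj(knob(0,0),s)*1.5625, manip.state()["clock"])
for r in manip.recognise("handle_knob",s)[:2]: print(np.array(r["extent"])*1.5625,r["confidence"])
cv2.imwrite("pics/w5.png",cv2.resize(s["img"][:,:,::-1],(800,600)))
E
```

```text
True [0.52388509 0.01778335 0.05803962] [-6.6  0.1 15.6]
[-26.  20.  24.  94.   0. -37.]
pred knob px [[403.44005396 330.93385015]] 22.125
[402.8125  409.6875   61.875   227.03125] 0.76
```

View pics/w5.png

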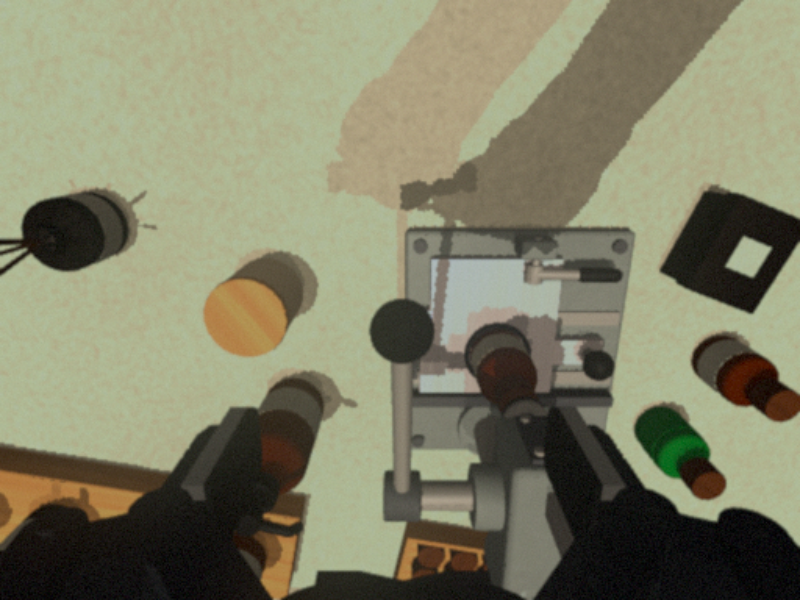

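The knob is at (402,330), predicted (403,331), and the cam lever lies flat pointing +y at (590,274). I'll grip the knob and bring it down its arc, logging the force.

```bash
python3 - <<'E'
from h import *
print(manip.move_l(knob(0),feed=.1,stop_force=10))
f0=manip.state()["contact_force"]
manip.clamp(30)
s=manip.state(); print(s["clock"],s["gripper_width"],(s["contact_force"]-f0).round(1),(s["position"]-knob(0)).round(4))
for th in [.1,.2,.3,.4,.48,.54,.6,.65,.7]:
    h=manip.move_l(knob(th),feed=.06,stop_force=25)
    s=manip.state(); print(th,h,(s["contact_force"]-f0).round(1),(s["position"]-knob(th)).round(4),round(s["gripper_width"],4))
    if h: break
s=manip.snapshot("wrist"); print("pred knob px",proj(knob(th,0),s)*1.5625, manip.state()["clock"])
cv2.imwrite("pics/w6.png",cv2.resize(s["img"][:,:,::-1],(800,600)))
E
```

```text
False
23.7917 0.028088359431375987 [-1.7 -1.9  2. ] [ 0.0002 -0.0004  0.0004]
0.1 False [-1.3 -3.3  3. ] [ 0.0001 -0.0004  0.0002] 0.0279
0.2 False [-1.  -4.   1.9] [ 0.0002 -0.0004  0.0002] 0.028
0.3 False [-0.1 -4.2  2.4] [ 0.0003 -0.0003  0.    ] 0.0277
0.4 False [ 0.2 -4.9  3.4] [ 0.0004 -0.0003 -0.0003] 0.0283
0.48 False [ 0.3 -5.   2.2] [ 0.0004 -0.0003 -0.0005] 0.0281
0.54 False [ 0.4 -5.6  2.1] [ 0.0003 -0.0003 -0.0005] 0.0283
0.6 False [-0.  -5.8  4.9] [ 0.0004 -0.0003 -0.0004] 0.0285
0.65 False [-1.2 -5.1  5.2] [ 0.0004 -0.0003 -0.0003] 0.0283
0.7 False [-0.5 -5.3  5.5] [ 0.0003 -0.0003 -0.0001] 0.0283
pred knob px [[405.605216   446.60297506]] 27.1083
```

View pics/w6.png

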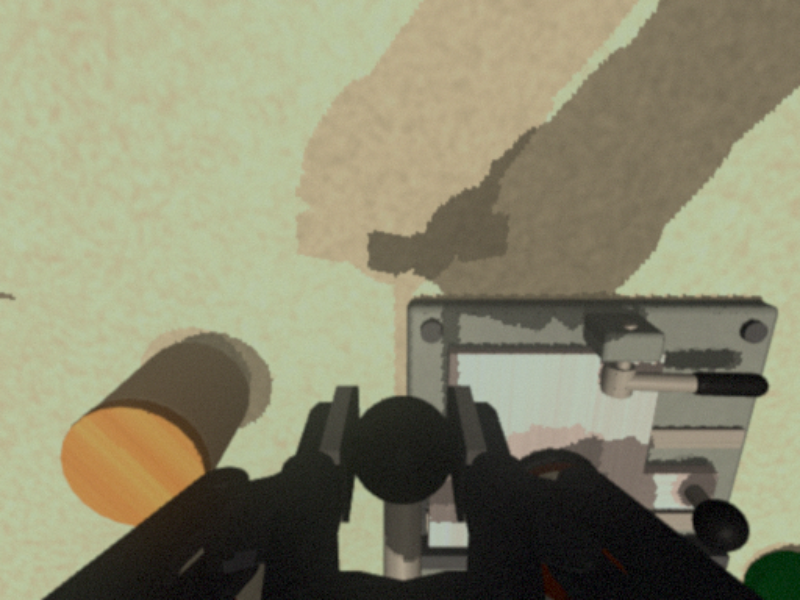

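Knob still gripped centrally at (404,450), predicted (406,447), and the force rose after 0.54 rad as expected. On to 0.75 rad.

```bash
python3 - <<'E'
from h import *
print(manip.move_l(knob(.75),feed=.03,stop_force=20)); manip.hold(1.0)
s=manip.state(); print(s["contact_force"].round(1),(s["position"]-knob(.75)).round(4),s["gripper_width"],s["clock"])
c=manip.snapshot("wrist"); m=manip.masks_of("handle_knob",c); print(proj(knob(.75,0),c),m[0]["extent"] if m else None)
print(manip.hand_in())
E
```

```text
False
[-0.3 -4.3  6.4] [ 0.0002 -0.0003  0.0002] 0.02831739764573371 28.5333
[[259.61436289 285.70453769]] [255.9, 312.2, 65.6, 117.9]
the job is handed in; nothing more can be done
None
```

I handed the job in with the nest home, the cam lever locked flat, and the handle held at 0.75 rad, where the pad should be squeezed about 6 mm. That squeeze comes from the handle angle, backed by the rise in force at about 0.54 rad where the pad meets the cap; I did not measure it directly. No contact with the other objects showed up, and the robot's clock read about 28.5 s just before I handed in.

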